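# Load the film-roll tray and lock it under the rack shelf

## Robot

A 7-joint arm with a two-finger parallel gripper is mounted at the origin on the work surface. World frame = base frame: x ahead of the robot, y to its left, z up, the work surface at z = 0. Lengths are in m, angles in rad, forces in N, time in s.
With the tool pointing down it reaches from about 0.425 to 0.925 m from the base axis. Payload 6.8 kg.
Tool frame: the origin (TCP) lies at the very end of the fingers, on their centre line; the grasp point (between the pads) lies 19 mm behind it; z points along the fingers, y is the line along which they close (so a half turn about z gives the same grasp; the last joint's range is limited). The gripper opens to 85 mm and grips with 20 to 120 N. Pads are 22 mm wide; open, the fingers measure 114 mm over their backs; the gripper's body (76 mm by 85 mm) begins 54 mm behind the grasp point. The pads swing forward as they close: fully open they stand 13 mm farther back than shut.
Start: joints at [1.17, 0.477, 0.022, 1.555, -0.011, 1.109, -0.083], TCP at [0.195, -0.646, 0.231] pointing down, gripper open.
Joint ranges: [-2.96, 2.96], [-0.34, 2.1], [-1.41, 1.46], [0.24, 2.44], [-1.37, 4.51], [0.17, 1.92], [-2.96, 2.96]. Speed limits (rad/s): [2.39, 2.39, 3.14, 3.14, 3.14, 3.14, 3.14].

## Interface

Orientations are given as a rotation vector (axis times angle).
In Python, from bench import r gives the robot as it stands. The module is installed in compiled form; this text tells all that it offers.
- The arm moves only by the tool servo_tool, never from a script. Its argument "commands" is a list of rows, each a list of 7 numbers: the turn, a rotation vector about the world's x, y, z in degrees, then the shift along the world's x, y, z in mm, then the closure, from 0 (fully open) to 1 (shut). A call has 1 to 5 rows; each row is the pose to reach, as a shift and turn from the pose commanded when the call began; what a row does not reach only later rows make up. A row lasts 1/12 s, in which the tool goes at most 41.7 mm and 7.16 degrees, less where a joint would pass 70% of its speed; a pose out of reach is approached as far as the arm can. A call with a gripper value outside its range is refused whole. The fingers move at their own pace and stop on an object; "force" is the grip in N (left out, the last holds). Time passes only in rows, so rows that repeat a pose let the fingers close. It gives the time, the measured TCP pose, the force, the opening and the grip force at its end, in the units of the state.
- r.get_obs(): the state, without advancing time (a new reading comes with each control period).
- r.grab_frame(name): name is "side" or "top" or "wrist"; returns (picture, depth): 420x560x3 uint8, blue, green, red; 420x560 float32, m along the optical axis (not along the pixel's ray), 0 where there is no reading.
- r.camera_info(name): a dict with "vertical_fov" (degrees; the focal length in pixels is half the picture's height over the tangent of half this angle, whatever the lens; pixels are square), "cx", "cy" (the principal point, pixels), "cam_to_world" (4x4, takes a point from camera to world coordinates); the wrist camera has in their place "T_tool_cam" (4x4, takes a point from camera to tool coordinates, whose origin is the TCP and whose axes are the flange's). Camera axes: x right, y up, looking along -z (the intrinsics and any distortion apply to the point x, -y, -z); pixel columns grow to the right and rows downward; lengths in m; the calibration is good to about 2 mm. A picture is of the moment at which its call begins: read the wrist's pose just before it. camera_info takes no time and is no camera call.
- r.hand_in(): hands the job in; it is judged then, once.
The state is a dict: "clock": time; "joints": joint angles; "qvel": joint speeds; "tau": joint torques, N m; "tcp_pos": TCP position; "orientation": TCP orientation; "contact_force": force on the tool from outside, world axes, zero at the start; "moment": the same for the moment, N m; "grip_width": finger opening in m; "gripper_force": force on a finger pad.
Only numpy, scipy, OpenCV 4.12 (cv2) and the standard library are available. Lean on these libraries where they do the work, as an engineer would, in place of code of your own. Each camera call takes 0.05 s, during which the arm holds its last target. There are 200 camera calls.

## Task

Pull the aluminium tray by its handle all the way out from under the blue shelf, take every film roll out of the green bin and lay each flat in a compartment of its own in the tray, then slide the tray back under the shelf until it is fully home against the back stop. Finally stand the wooden stop block upright down in the square pocket in front of the tray so that the tray is locked in. Do not disturb the yellow parts box, the can or the carton.

Things in the scene. Friction and masses are not known exactly. Their poses are not given: they have to be found in the camera images.
- bay: Fixed low rack bay, 447 mm along its x (-260 to 187 mm), 270 mm along y; its -x end, where the tray comes out, faces the robot's right (-y). Origin on the table, z up. Flat grey deck, top 30 mm above the table. Two steel guide strips on it along x (-250 to 187 mm), inner faces at y = +-107 mm, 18 mm high, keep the tray straight (5 mm play each side).
- shelf_edge (a point): Middle of the lower front edge of the bay's blue shelf board, at bay x = 10 mm, 100 mm above the table. The board roofs the deck from here to bay x = 187 mm, over all 270 mm of width, on four posts outside the guides; underside 100 mm, top 118 mm above the table.
- back_stop (a point): Middle of the front face of the steel back stop bar across the deck under the shelf, at bay x = 152 mm. The tray is home when its load box rests against it (tray origin at bay x = 79 mm); it is wholly out from under the shelf with its origin below bay x = -63 mm.
- pocket (a point): Centre of the mouth of the square pocket in the bay's deck, flush with the deck top, at x = -88, y = 0, z = 30 mm in the bay's frame. 46 x 46 mm, 28 mm deep (floor 2 mm above the table), sides along the bay's x and y. The tray slides over it; the tray clears it only when home.
- tray: Loose aluminium tray, about 0.6 kg, sliding flat on the deck at a pull of a few N. Origin under the centre of its load box; x, y, z parallel to the bay's in place. Load box 146 mm (x) x 204 mm (y), rim at z = 18 mm, walls 4 mm. A flat tongue 100 mm wide, 6 mm thick runs on in -x to x = -140 mm and carries the handle. Starts under the shelf, origin at bay x = 30 to 70 mm.
- tray_box (a point): Centre of the load box on its floor, at z = 6 mm of the tray. Ribs 4 mm thick, 10 mm high above the floor, along x = 0 and y = 0 make four compartments, each 67 mm (x) x 96 mm (y), centres at tray x = +-35.5, y = +-50 mm. A roll lies in one with its length along the tray's y.
- tray_handle (a point): Centre of the tray's black handle bar: 90 mm along the tray's y, 14 mm thick (x), 16 mm high, on two posts 60 mm clear apart; pinch it from above across its 14 mm. At tray x = -123, y = 0, z = 78 mm (108 mm above the table on the deck).
- stop: Loose light-wood stop block, 40 x 40 x 100 mm, 0.11 kg, standing upright on the blue shelf board at the start. Origin at the centre of its underside, z along its length, upwards; x, y square to its faces.
- bin: Fixed green plastic bin, 284 mm (x) x 244 mm (y), 62 mm high, walls 4 mm, open on top. Origin under its centre. Inner floor 4 mm above the table; along the foot of every wall runs a ledge 18 mm wide whose top is 16 mm above the table, so the flat floor is 240 x 200 mm.
- roll0: Roll of white stretch film between two square cardboard caps. Origin at its centre, own x along the roll; 86 mm long. Film 38 mm diameter, 76 mm between the caps; caps 46 x 46 x 5 mm. It lies on its caps' edges, centre 23 mm above what it lies on. 0.13 kg. Three or four of roll0-3 are there (None at the start: absent), apart on the bin's floor, roughly along the bin's x.
- roll1: Another film roll like roll0 (may be absent: None).
- roll2: Another film roll like roll0 (may be absent: None).
- roll3: Another film roll like roll0 (may be absent: None).
- parts_box: Yellow open parts box with metal bits, 50 x 70 x 45 mm, on the shelf board near its back; leave it alone. Origin under its centre.
- can: Can, 70 mm diameter, 110 mm tall, on the table beyond the bay; leave it alone. Origin under its centre.
- carton: Cardboard carton 80 x 120 x 90 mm on the table beyond the bin; leave it alone. Origin under its centre.
Not all that is in view belongs to the job. What is shaped like the roll3 but turquoise is not meant. Leave any purple look-alike of the stop alone.

How it is judged:
On the way, in this order (a step that is already met when the one before it is completed fails the run):
1. the tray is drawn wholly out from under the shelf (x of tray in the frame of bay below -0.061 m), for 0.1 s.
2. every roll lies flat in a compartment of the tray, the tray still out (x of tray in the frame of bay below -0.055 m and x of roll0 in the frame of tray between -0.07 and 0.07 m and y of roll0 in the frame of tray between -0.099 and 0.099 m and z of roll0 in the frame of tray between 0.02 and 0.035 m and x of roll1 in the frame of tray between -0.07 and 0.07 m and y of roll1 in the frame of tray between -0.099 and 0.099 m and z of roll1 in the frame of tray between 0.02 and 0.035 m and x of roll2 in the frame of tray between -0.07 and 0.07 m and y of roll2 in the frame of tray between -0.099 and 0.099 m and z of roll2 in the frame of tray between 0.02 and 0.035 m and x of roll3 in the frame of tray between -0.07 and 0.07 m and y of roll3 in the frame of tray between -0.099 and 0.099 m and z of roll3 in the frame of tray between 0.02 and 0.035 m), for 0.2 s.
3. the tray is home under the shelf with the rolls in it (x of tray in the frame of bay above 0.072 m and y of tray in the frame of bay between -0.01 and 0.01 m and z of tray in the frame of bay below 0.036 m and angle between tray's own z axis and vertical below 0.06 rad and x of roll0 in the frame of tray between -0.07 and 0.07 m and y of roll0 in the frame of tray between -0.099 and 0.099 m and z of roll0 in the frame of tray between 0.02 and 0.035 m and x of roll1 in the frame of tray between -0.07 and 0.07 m and y of roll1 in the frame of tray between -0.099 and 0.099 m and z of roll1 in the frame of tray between 0.02 and 0.035 m and x of roll2 in the frame of tray between -0.07 and 0.07 m and y of roll2 in the frame of tray between -0.099 and 0.099 m and z of roll2 in the frame of tray between 0.02 and 0.035 m and x of roll3 in the frame of tray between -0.07 and 0.07 m and y of roll3 in the frame of tray between -0.099 and 0.099 m and z of roll3 in the frame of tray between 0.02 and 0.035 m), for 0.2 s.
4. the stop stands in the pocket (horizontal distance between stop and pocket below 0.007 m and z of stop in the frame of bay below 0.01 m and angle between stop's own z axis and vertical below 0.12 rad and x of tray in the frame of bay above 0.072 m and y of tray in the frame of bay between -0.01 and 0.01 m and z of tray in the frame of bay below 0.036 m and angle between tray's own z axis and vertical below 0.06 rad), for 0.2 s.
At the end, for the whole second after the job is handed in: Tray flat in its guides, within 7 mm of the back stop; every roll present lies flat in a compartment (centre under 35 mm above the tray underside); stop upright in the pocket (within 7 mm of its centre, foot under 10 mm above the table, tilt under 0.12 rad); all at rest (all of step 4 and x of roll0 in the frame of tray between -0.07 and 0.07 m and y of roll0 in the frame of tray between -0.099 and 0.099 m and z of roll0 in the frame of tray between 0.02 and 0.035 m and x of roll1 in the frame of tray between -0.07 and 0.07 m and y of roll1 in the frame of tray between -0.099 and 0.099 m and z of roll1 in the frame of tray between 0.02 and 0.035 m and x of roll2 in the frame of tray between -0.07 and 0.07 m and y of roll2 in the frame of tray between -0.099 and 0.099 m and z of roll2 in the frame of tray between 0.02 and 0.035 m and x of roll3 in the frame of tray between -0.07 and 0.07 m and y of roll3 in the frame of tray between -0.099 and 0.099 m and z of roll3 in the frame of tray between 0.02 and 0.035 m and linear speed of each of roll0, roll1, roll2, roll3, tray, stop below 0.02 m/s); the robot touches nothing.
It fails at once if the yellow parts box is moved more than 30 mm (distance of parts_box from where it was at the start of the episode above 0.03 m).
It fails at once if the can is moved more than 30 mm (distance of can from where it was at the start of the episode above 0.03 m).
It fails at once if the carton is moved more than 30 mm (distance of carton from where it was at the start of the episode above 0.03 m).
Of roll0, roll1, roll2, roll3 only 3 to 4 are there at a start; the rules pass over those that are not, and their reading is None.
At some moment in a run one of roll0, roll1, roll2, roll3 may be knocked a few centimetres aside while the robot is not near it.
Once in a run the grip may slacken for a moment while it holds something.
It also fails if it takes over 210 s, if anything falls off the work surface, if the arm or the gripper's body presses on something with over 40 N, if the wrist force passes 120 N, or if a joint passes its speed limit or range.

## Working session

There is one attempt and no reset: what is moved stays moved. The work goes in short steps, Python scripts to look and compute and a tool call to move; the robot and the scene stay as the last step left them, time stands still between calls to the robot, and variables do not carry over. Pictures are saved under pics/ and viewed, at most 14 in all, crops included, and the job is handed in when it is done.

Besides the shell and the picture viewer there is one more tool, called after "Request:" in YAML: its name, and indented under it one key for each argument. servo_tool: Moves the arm, as the interface text tells. Its arguments: {"type":"object","properties":{"commands":{"type":"array"},"force":{"type":"number"}},"required":["commands"]}

```bash
mkdir -p pics; cat > h.py <<'E'
import numpy as np, cv2
from bench import r
from scipy.spatial.transform import Rotation as R
def cam(n):
    i=r.camera_info(n)
    if n=='wrist':
        o=r.get_obs(); T=np.eye(4); T[:3,:3]=R.from_rotvec(o['orientation']).as_matrix(); T[:3,3]=o['tcp_pos']
        return i,T@np.array(i['T_tool_cam'])
    return i,np.array(i['cam_to_world'])
def grab(n):
    i,T=cam(n); p,d=r.grab_frame(n); return p,d,i,T
def cloud(d,i,T):
    f=210/np.tan(np.radians(i['vertical_fov'])/2); v,u=np.mgrid[:420,:560]
    P=np.stack([(u-i['cx'])/f*d,-(v-i['cy'])/f*d,-d],-1)
    return P@T[:3,:3].T+T[:3,3]
def ray(u,v,z,i,T):
    f=210/np.tan(np.radians(i['vertical_fov'])/2)
    D=T[:3,:3]@np.array([(u-i['cx'])/f,-(v-i['cy'])/f,-1]); return T[:3,3]+D*(z-T[2,3])/D[2]
E
python3 - <<'E'
from h import *
print(r.get_obs())
for n in('top','side','wrist'):
    p,d,i,T=grab(n); cv2.imwrite(f'pics/{n}0.png',p); np.savez(f'{n}0.npz',p=p,d=d,T=T); print(n,i,T.round(3).tolist())
E
```

```text
{'clock': 0.0, 'joints': array([ 1.16992927,  0.47778236,  0.02236953,  1.55647755, -0.01145871,
        1.10932176, -0.08313303]), 'qvel': array([-0.00140143, -0.00255993,  0.00057291,  0.0011786 , -0.00076989,
        0.00085638, -0.00050922]), 'tau': array([-3.65536926e-04, -5.96435988e+01,  1.60784148e+00, -2.81193280e+01,
        1.24160311e-02,  9.46812186e-03,  1.04761077e-05]), 'tcp_pos': array([ 0.194585  , -0.64570662,  0.2303272 ]), 'orientation': array([-3.10621342e+00, -4.57942992e-01,  7.17255287e-04]), 'contact_force': array([ 0.29166079, -0.27868402, -0.88775605]), 'moment': array([0.00895305, 0.00271949, 0.04739001]), 'gripper_force': 0.0, 'grip_width': 0.08548249594496686}
top {'vertical_fov': 49.25973640655011, 'cx': 265.89761696568087, 'cy': 199.91911913303184, 'cam_to_world': array([[-0.01130422,  0.98871678, -0.14936982,  0.36347756],
       [-0.99985997, -0.01301983, -0.01051277, -0.106041  ],
       [-0.01233892,  0.14923006,  0.98872551,  1.54723309],
       [ 0.        ,  0.        ,  0.        ,  1.        ]])} [[-0.011, 0.989, -0.149, 0.363], [-1.0, -0.013
[... 410 characters left out ...]
  1.        ]])} [[-0.919, 0.288, -0.269, 0.08], [-0.394, -0.699, 0.597, 0.965], [-0.016, 0.655, 0.756, 1.438], [0.0, 0.0, 0.0, 1.0]]
wrist {'vertical_fov': 62.209431848168315, 'cx': 278.70473240292154, 'cy': 217.40872126370155, 'T_tool_cam': array([[-1.19395502e-03,  9.65711867e-01,  2.59613489e-01,
         6.61691974e-02],
       [ 9.99999095e-01,  1.31406845e-03, -2.89112715e-04,
         1.86149939e-04],
       [-6.20349475e-04,  2.59612908e-01, -9.65712562e-01,
        -1.42996803e-01],
       [ 0.00000000e+00,  0.00000000e+00,  0.00000000e+00,
         1.00000000e+00]])} [[0.288, 0.925, 0.249, 0.258], [-0.958, 0.278, 0.074, -0.627], [-0.001, -0.26, 0.966, 0.373], [0.0, 0.0, 0.0, 1.0]]
```

View pics/top0.png

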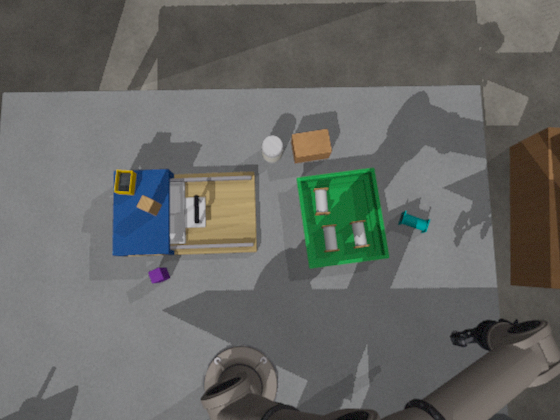

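View pics/side0.png

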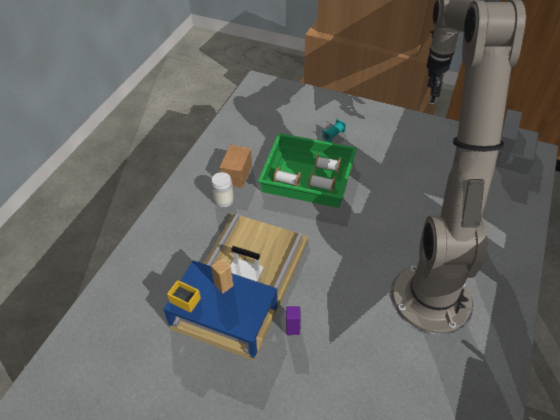

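Top view: the wood stop is at (148,205) on the blue shelf, with the purple look-alike at (157,274). The handle is at (197,209) and the bin around (342,218). Rolls are at (322,201), (330,237) and (360,234); the turquoise look-alike at (414,222) is outside the bin. The can is at (272,150) and the carton at (312,146). Side view agrees: there are three rolls.

Candidates: film rolls are the three white ones in the bin, not the turquoise one. The stop is the light-wood block on the shelf, not the purple one and not the carton.

```bash
cat > m.py <<'E'
from h import *
def rect(P):
    return cv2.minAreaRect((P[:,:2]*1000).astype(np.float32))
def biggest(m,k=3):
    n,l,s,c=cv2.connectedComponentsWithStats(m.astype(np.uint8)); return sorted([(s[j,4],j) for j in range(1,n)],reverse=True),l,c
E
python3 - <<'E'
from m import *
for n in('top','side'):
    p,d,i,T=grab(n); X=cloud(d,i,T); z=X[...,2]; hsv=cv2.cvtColor(p,cv2.COLOR_BGR2HSV); H,S,V=hsv[...,0],hsv[...,1],hsv[...,2]
    print(n,'valid',(d>0).mean(), 'table z',np.median(z[(S<40)&(abs(z)<.03)]))
    roi=np.ones_like(d,bool)
    ms={'blue':(H>100)&(H<125)&(S>120)&(z>.09),'green':(H>45)&(H<75)&(S>120)&(z>.04),
        'wood':(H>8)&(H<22)&(S>50)&(z>.13),'yellow':(H>22)&(H<33)&(S>150)&(z>.11),
        'black':(V<60)&(z>.09)&(z<.125),'purple':(H>130)&(H<155)&(S>100)}
    for k,m in ms.items():
        L,l,c=biggest(m)
        for a,j in L[:2]:
            if a<25: continue
            Q=X[l==j]; print(k,a,c[j].round(1),'z',np.percentile(Q[:,2],[5,50,95]).round(3),[np.round(q,1) for q in rect(Q)])
    # rolls: non green inside bin
    if n=='top':
        m=(X[...,1]<-.1)&(z>.025)&(z<.06)&(S<120)&(X[...,1]>-.5)&(X[...,0]>.4)&(X[...,0]<.75)
        L,l,c=biggest(m)
        for a,j in L[:5]:
            if a<60: continue
            Q=X[l==j]; print('roll',a,c[j].round(1),'z',np.percentile(Q[:,2],[5,50,95]).round(3),[np.round(q,1) for q in rect(Q)])
E
```

```text
top valid 0.9960969387755102 table z -0.00019044795538047943
blue 3818 [142.5 216.8] z [0.112 0.118 0.123] [array([532.7, 138.4]), array([521.7, 285.4]), np.float64(84.0)]
green 1352 [346.5 216.1] z [0.046 0.061 0.067] [array([ 522.8, -277.9]), array([298.9, 378.9]), np.float64(6.8)]
wood 261 [148.1 204.7] z [0.144 0.216 0.221] [array([469.2,  86.1]), array([438.4,  37.9]), np.float64(63.2)]
yellow 263 [125.6 182.2] z [0.121 0.148 0.164] [array([638.9, 350.5]), array([51.2, 71.2]), np.float64(85.1)]
black 99 [196.4 209.7] z [0.107 0.114 0.121] [array([554. , 129.6]), array([83.7, 10.3]), np.float64(1.1)]
black 48 [500.3 416.4] z [0.093 0.113 0.124] [array([ -73. , -771.4]), array([49.9,  4.3]), np.float64(87.9)]
purple 245 [158.5 274.8] z [0.015 0.097 0.104] [array([365.8,  88.3]), array([ 43.4, 386.2]), np.float64(5.7)]
roll 306 [358.7 233.3] z [0.031 0.043 0.052] [array([ 476.3, -394.3]), array([85.1, 45. ]), np.float64(8.3)]
roll 305 [329.6 237.6] z [0.032 0.043 0.051] [array([ 463.6, -298.4]), array([85.4, 43.7]), np.float64(5.6)]
roll 292 [320.9 200.5] z [0.033 0.044 0.051] [arr
[... 304 characters left out ...]
ay([ 320.3, 1510.1]), np.float64(12.4)]
wood 724 [405.3   5.5] z [0.132 0.156 0.204] [array([ 362.4, -243. ]), array([ 345.1, 2466.7]), np.float64(7.2)]
wood 496 [221.7 274.2] z [0.136 0.199 0.221] [array([316.5, 599.4]), array([ 50.3, 868.7]), np.float64(36.2)]
yellow 393 [183.6 296.7] z [0.126 0.15  0.165] [array([359.8, 630.8]), array([ 79.5, 867.5]), np.float64(45.2)]
black 142 [245.  252.5] z [0.106 0.114 0.12 ] [array([554. , 136.1]), array([88.1, 16.2]), np.float64(1.4)]
black 68 [416.8 282.7] z [0.093 0.107 0.123] [array([55.8, 39.6]), array([ 6. , 53.1]), np.float64(34.6)]
purple 384 [292.6 320.5] z [0.013 0.086 0.103] [array([209.3, 601.1]), array([ 37.6, 770.8]), np.float64(22.4)]
```

```bash
python3 - <<'E'
from m import *
for n in('top','side'):
    q=np.load(n+'0.npz'); p,d,T=q['p'],q['d'],q['T']; i=r.camera_info(n); X=cloud(d,i,T); z=X[...,2]; hsv=cv2.cvtColor(p,cv2.COLOR_BGR2HSV).astype(int); H,S,V=hsv[...,0],hsv[...,1],hsv[...,2]
    ok=(d>0)&(X[...,0]>.3)&(X[...,0]<.85)
    ms={'shelf':(H>100)&(H<125)&(S>120)&(abs(z-.118)<.012),'binrim':(H>45)&(H<75)&(S>120)&(abs(z-.062)<.008),
        'stop top':(H>8)&(H<22)&(S>50)&(abs(z-.218)<.008),'yellow':(H>22)&(H<33)&(S>150)&(z>.15),
        'deck':(H>10)&(H<25)&(S>50)&(abs(z-.03)<.008)&(X[...,1]>-.15),'bar':(V<60)&(z>.10)&(z<.125),'can':(S<60)&(z>.1)&(z<.12)&(X[...,1]<.05),'carton':(H<20)&(S>60)&(abs(z-.09)<.01)&(X[...,1]<0)}
    for k,m in ms.items():
        L,l,c=biggest(m&ok)
        for a,j in L[:1]:
            Q=X[l==j]; print(n,k,a,c[j].round(1),[np.round(q,1) for q in rect(Q)])
E
```

```text
top shelf 3776 [142.4 216.8] [array([549. , 304.9]), array([268.1, 177.3]), np.float64(1.1)]
top binrim 1187 [344.6 218.4] [array([ 529.7, -336.3]), array([298.9, 259.8]), np.float64(6.8)]
top stop top 169 [145.  203.2] [array([559.1, 263.7]), array([38. , 37.9]), np.float64(63.1)]
top yellow 119 [124.  181.3] [array([638.9, 350.2]), array([50.8, 70. ]), np.float64(84.7)]
top deck 4343 [222.7 212.9] [array([555.3,  83.7]), array([270.3, 270.5]), np.float64(1.3)]
top bar 99 [196.4 209.7] [array([554.3, 129.7]), array([84.4,  9.4]), np.float64(1.1)]
top can 322 [271.5 144.9] [array([ 761.2, -110.9]), array([61.7, 64.2]), np.float64(89.1)]
top carton 880 [311.1 142.7] [array([ 771.9, -240.7]), array([ 80.9, 121. ]), np.float64(8.5)]
side shelf 4347 [226.4 303.6] [array([547.4, 310.6]), array([269.9, 179.7]), np.float64(1.7)]
side binrim 876 [307.6 166.2] [array([ 529.9, -333.2]), array([301.3, 273.7]), np.float64(6.9)]
side stop top 204 [220.4 266.5] [array([559. , 268.9]), array([42.1, 44. ]), np.float64(67.6)]
side yellow 197 [182.8 294.1] [array([637.6, 354. ]), array([54.3, 72.9]), np.float64(85.8)]
side deck 2654 [260.4 245.7] [array([557.9,  59.9]), array([211. , 226.6]), np.float64(1.3)]
side bar 143 [245.  252.4] [array([553.4, 136.6]), array([86.7, 15.7]), np.float64(1.5)]
side can 244 [220.7 179.9] [array([ 760. , -107.1]), array([62.9, 70. ]), np.float64(42.4)]
side carton 577 [235.  158.4] [array([ 770.9, -235.6]), array([ 81.5, 133.2]), np.float64(8.8)]
```

Request:
servo_tool:
  commands:
    - [0,0,-4,60,30,35,0]
    - [0,0,-8,100,65,70,0]
    - [0,0,-12,140,100,100,0]
    - [0,0,-15.5,170,140,100,0]
    - [0,0,-15.5,200,175,100,0]

```text
clock: 0.67
tcp_pos: [0.342, -0.5285, 0.3171]
orientation: [3.139, 0.029, 0.002]
contact_force: [0.4, -0.0, 0.7]
grip_width: 0.0856
gripper_force: 0.0
```

Request:
servo_tool:
  commands:
    - [0,0,0,14,36,4,0]
    - [0,0,0,28,72,8,0]
    - [0,0,0,42,108,12,0]
    - [0,0,0,56,144,16,0]
    - [0,0,0,70,180,20,0]

```text
clock: 1.08
tcp_pos: [0.4109, -0.3469, 0.3353]
orientation: [3.141, 0.035, 0.0]
contact_force: [1.7, 0.5, -0.4]
grip_width: 0.0855
gripper_force: 0.0
```

Request:
servo_tool:
  commands:
    - [0,0,0,14,36,4,0]
    - [0,0,0,28,72,8,0]
    - [0,0,0,42,108,12,0]
    - [0,0,0,56,144,16,0]
    - [0,0,0,70,180,20,0]

```text
clock: 1.5
tcp_pos: [0.4808, -0.167, 0.3555]
orientation: [3.141, 0.035, 0.001]
contact_force: [0.1, -0.3, -0.1]
grip_width: 0.0855
gripper_force: 0.0
```

Request:
servo_tool:
  commands:
    - [0,0,0,18,36,0,0]
    - [0,0,0,36,72,0,0]
    - [0,0,0,54,108,0,0]
    - [0,0,0,72,144,0,0]
    - [0,0,0,90,180,0,0]

```text
clock: 1.92
tcp_pos: [0.5711, 0.0129, 0.3552]
orientation: [3.141, 0.034, 0.001]
contact_force: [0.0, -0.8, -0.1]
grip_width: 0.0854
gripper_force: 0.0
```

Request:
servo_tool:
  commands:
    - [0,0,0,10,36,0,0.3]
    - [0,0,0,18,72,0,0.5]
    - [0,0,0,18,88,0,0.6]
    - [0,0,0,18,88,0,0.6]

```text
clock: 2.25
tcp_pos: [0.5879, 0.1053, 0.3547]
orientation: [-3.138, -0.048, 0.001]
contact_force: [-0.3, -0.4, 0.2]
grip_width: 0.0388
gripper_force: 0.0
```

```bash
cat > bay.py <<'E'
from m import *
import sys
o=r.get_obs(); print(o['clock'],o['tcp_pos'].round(4),o['orientation'].round(3),o['joints'].round(2))
p,d,i,T=grab('wrist'); cv2.imwrite(f'pics/{sys.argv[1]}.png',p); X=cloud(d,i,T); z=X[...,2]; hsv=cv2.cvtColor(p,cv2.COLOR_BGR2HSV).astype(int); H,S,V=hsv[...,0],hsv[...,1],hsv[...,2]
ok=(d>0)&(X[...,0]>.3)&(X[...,0]<.85)
ms={'shelf':(H>100)&(H<125)&(S>120)&(abs(z-.118)<.012),'stop top':(H>8)&(H<22)&(S>50)&(abs(z-.218)<.008),
  'deck':(H>10)&(H<25)&(S>50)&(abs(z-.03)<.008)&(X[...,1]>-.15),'bar':(V<60)&(z>.104)&(z<.125),'yellow':(H>22)&(H<33)&(S>150)&(z>.15)}
for k,m in ms.items():
    L,l,c=biggest(m&ok)
    for a,j in L[:1]:
        Q=X[l==j]; print(k,a,c[j].round(1),np.percentile(Q,[1,99],axis=0).round(4).tolist(),[np.round(q,1) for q in rect(Q)])
E
python3 bay.py w1
```

```text
2.25 [0.5879 0.1053 0.3547] [-3.138e+00 -4.800e-02  1.000e-03] [ 0.04  0.29 -0.41  1.56  0.11  1.31 -1.92]
shelf 25693 [109.2 205.5] [[0.4211, 0.218, 0.1112], [0.6823, 0.3895, 0.1201]] [array([549.9, 305.5]), array([269.2, 175.8]), np.float64(1.2)]
stop top 734 [ 94.3 227.9] [[0.5371, 0.2405, 0.2102], [0.5851, 0.2869, 0.2195]] [array([560.5, 264.4]), array([38.6, 39.4]), np.float64(64.3)]
deck 20132 [311.6 181.9] [[0.4471, -0.0503, 0.0284], [0.6881, 0.2065, 0.0325]] [array([553.9,  92.3]), array([270. , 288.8]), np.float64(1.1)]
bar 1 [187. 292.] [[0.4493, 0.2156, 0.1052], [0.4493, 0.2156, 0.1052]] [array([449.3, 215.6]), array([0., 0.]), np.float64(0.0)]
yellow 782 [ 34.6 136.2] [[0.6034, 0.3231, 0.1525], [0.6738, 0.3755, 0.1647]] [array([638.7, 349.3]), array([49.5, 69.6]), np.float64(85.4)]
```

View pics/w1.png

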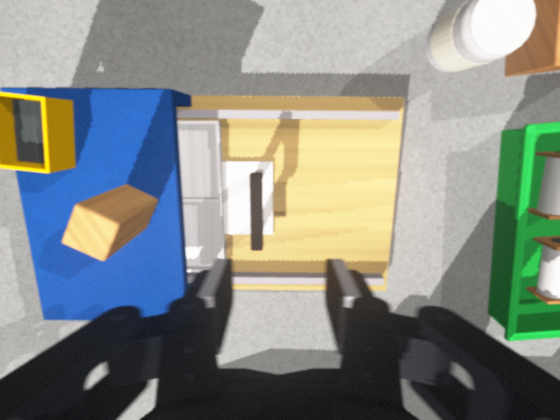

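The close wrist view shows the handle at (257,210), the tray under the shelf edge, the wood stop on the shelf at (110,222) and the yellow box at (35,133). So the choices hold. Next I measure the bar precisely.

```bash
python3 - <<'E'
from m import *
p,d,i,T=grab('wrist'); X=cloud(d,i,T); z=X[...,2]
m=(p.max(-1)<90)&(z>.1)&(z<.125)&(d>0)&(X[...,1]>.05)&(X[...,1]<.2)&(X[...,0]>.49)&(X[...,0]<.62)
L,l,c=biggest(m); Q=X[l==L[0][1]]; print(L[0],c[L[0][1]],np.median(Q[:,2]),rect(Q))
c=c[L[0][1]]; print(ray(c[0],c[1],.116,i,T))
E
```

```text
(np.int32(115), 26) [253.45217391 240.73043478] 0.11621567704912283 ((524.043701171875, 130.0221405029297), (20.060272216796875, 9.330728530883789), 0.5633113384246826)
[0.52299114 0.12947945 0.116     ]
```

Request:
servo_tool:
  commands:
    - [0,0,0,-17,13,-35,0.6]
    - [0,0,0,-34,25,-73,0.6]
    - [0,0,0,-34,25,-110,0.6]
    - [0,0,0,-34,25,-145,0.6]
    - [0,0,0,-34,25,-180,0.6]
  force: 60

```text
clock: 2.77
tcp_pos: [0.5545, 0.1216, 0.1739]
orientation: [3.14, 0.031, 0.001]
contact_force: [1.1, -0.2, -0.0]
grip_width: 0.0342
gripper_force: 0.0
```

Request:
servo_tool:
  commands:
    - [0,0,0,0,0,-30,0.6]
    - [0,0,0,0,0,-55,0.6]
    - [0,0,0,0,0,-75,0.6]
    - [0,0,0,0,0,-82,0.6]
    - [0,0,0,0,0,-82,0.6]

```text
clock: 3.18
tcp_pos: [0.5537, 0.122, 0.0916]
orientation: [3.14, 0.032, -0.004]
contact_force: [-0.8, 0.0, -0.4]
grip_width: 0.0337
gripper_force: 0.0
```

Request:
servo_tool:
  commands:
    - [0,0,0,0,0,0,1]
    - [0,0,0,0,0,0,1]
    - [0,0,0,0,0,0,1]
    - [0,0,0,0,0,0,1]

```text
clock: 3.52
tcp_pos: [0.5549, 0.1236, 0.0939]
orientation: [3.141, 0.035, 0.001]
contact_force: [-1.6, -1.0, 2.5]
grip_width: 0.0127
gripper_force: 59.6
```

Request:
servo_tool:
  commands:
    - [0,0,0,0,-15,0,1]
    - [0,0,0,0.8,-33,0,1]
    - [0,0,0,1.2,-53,0,1]
    - [0,0,0,1.6,-73,0,1]
    - [0,0,0,2,-93,0,1]

```text
clock: 3.93
tcp_pos: [0.5573, 0.0314, 0.0939]
orientation: [-3.14, -0.036, -0.003]
contact_force: [0.4, 3.6, -0.3]
grip_width: 0.0129
gripper_force: 59.5
```

Request:
servo_tool:
  commands:
    - [0,0,0,0.4,-18,0,1]
    - [0,0,0,0.8,-34,0,1]
    - [0,0,0,1,-46,0,1]
    - [0,0,0,1,-46,0,1]
    - [0,0,0,1,-46,0,1]

```text
clock: 4.35
tcp_pos: [0.5584, -0.0176, 0.0939]
orientation: [3.138, 0.031, 0.002]
contact_force: [-0.3, -6.5, 6.0]
grip_width: 0.0131
gripper_force: 60.3
```

Request:
servo_tool:
  commands:
    - [0,0,0,0,0,0,0.6]
    - [0,0,0,0,0,0,0.6]
    - [0,0,0,0,0,0,0.5]
    - [0,0,0,0,0,35,0.5]
    - [0,0,0,0,0,75,0.5]

```text
clock: 4.77
tcp_pos: [0.555, -0.014, 0.166]
orientation: [-3.141, -0.037, 0.012]
contact_force: [1.8, -0.7, 0.8]
grip_width: 0.0426
gripper_force: 0.0
```

Request:
servo_tool:
  commands:
    - [0,0,0,0,-5,40,0.5]
    - [0,0,0,5,-35,80,0.5]
    - [0,0,0,10,-70,120,0.5]
    - [0,0,0,20,-105,160,0.5]
    - [0,0,0,25,-140,190,0.5]

```text
clock: 5.18
tcp_pos: [0.578, -0.1279, 0.3347]
orientation: [-3.141, -0.039, -0.002]
contact_force: [0.7, -0.1, -0.6]
grip_width: 0.0429
gripper_force: 0.0
```

Request:
servo_tool:
  commands:
    - [0,0,0,0,0,0,0.4]
    - [0,0,0,0,0,0,0.4]

```text
clock: 5.35
tcp_pos: [0.5786, -0.1298, 0.3339]
orientation: [3.141, 0.03, 0.005]
contact_force: [-0.6, 0.8, -1.5]
grip_width: 0.051
gripper_force: 0.0
```

```bash
cat > look.py <<'E'
from m import *
import sys
o=r.get_obs(); print(o['clock'],o['tcp_pos'].round(4),o['orientation'].round(3),o['joints'].round(2))
def meas(n):
    p,d,i,T=grab(n); cv2.imwrite(f'pics/{sys.argv[1]}_{n}.png',p); X=cloud(d,i,T); z=X[...,2]; hsv=cv2.cvtColor(p,cv2.COLOR_BGR2HSV).astype(int); H,S,V=hsv[...,0],hsv[...,1],hsv[...,2]
    ok=(d>0)&(X[...,0]>.35)&(X[...,0]<.72)&(X[...,1]<.25)
    ms={'rim':((H>45)&(H<75)&(S>120)&(abs(z-.062)<.008),1),'roll':((X[...,1]<-.13)&(X[...,1]>-.5)&(z>.03)&(z<.056)&~((H>40)&(H<80)&(S>100)),5),
     'trayrolls':((X[...,1]>-.05)&(z>.058)&(z<.09)&(X[...,1]<.21),5),'rimtray':((abs(z-.048)<.005)&(S<70)&(X[...,1]>-.03)&(X[...,0]>.44)&(X[...,0]<.67),1)}
    for k,(m,q) in ms.items():
        L,l,c=biggest(m&ok)
        for a,j in L[:q]:
            if a<60: continue
            Q=X[l==j]; print(n,k,a,c[j].round(1),'z95',np.percentile(Q[:,2],95).round(3),[np.round(q,1) for q in rect(Q)])
for n in sys.argv[2:]: meas(n)
E
python3 look.py a wrist top
```

```text
5.35 [ 0.5786 -0.1298  0.3339] [3.141 0.03  0.005] [ 0.39  0.29 -0.35  1.61  0.1   1.26 -1.53]
wrist rim 7468 [469.  176.8] z95 0.064 [array([ 528.4, -335.9]), array([299.9, 260.5]), np.float64(6.8)]
wrist roll 2181 [390.6 174.7] z95 0.051 [array([ 586.1, -272.4]), array([86.2, 45.1]), np.float64(2.3)]
wrist roll 2049 [472.5 258.8] z95 0.051 [array([ 475.8, -394.7]), array([87.3, 46. ]), np.float64(7.6)]
wrist roll 1902 [400.8 265.5] z95 0.051 [array([ 463.6, -298.3]), array([87.4, 45. ]), np.float64(5.3)]
wrist trayrolls 91 [187.9 224.2] z95 0.088 [array([527.3, -21. ]), array([13.4,  7. ]), np.float64(42.9)]
wrist trayrolls 83 [184.3 166.5] z95 0.088 [array([597.4, -19.7]), array([12.9,  6.7]), np.float64(42.0)]
wrist rimtray 5156 [ 87.9 164. ] z95 0.049 [array([562.7,  82.8]), array([214.8, 228.6]), np.float64(1.0)]
top rim 989 [353.6 222. ] z95 0.067 [array([ 529.8, -337. ]), array([298.9, 260.3]), np.float64(6.8)]
top roll 302 [358.9 233.3] z95 0.052 [array([ 476.1, -394.1]), array([85.2, 44.8]), np.float64(7.5)]
top roll 299 [329.6 237.5] z95 0.051 [array([ 463.9, -297.8]), array([85.1, 43.3]), np.float64(5.1)]
top roll 297 [320.8 200.4] z95 0.052 [array([ 586.9, -273.8]), array([85.4, 44.2]), np.float64(3.0)]
top rimtray 242 [205.5 179.3] z95 0.052 [array([655.7, 100.8]), array([ 28.4, 257.7]), np.float64(0.3)]
```

View pics/a_wrist.png

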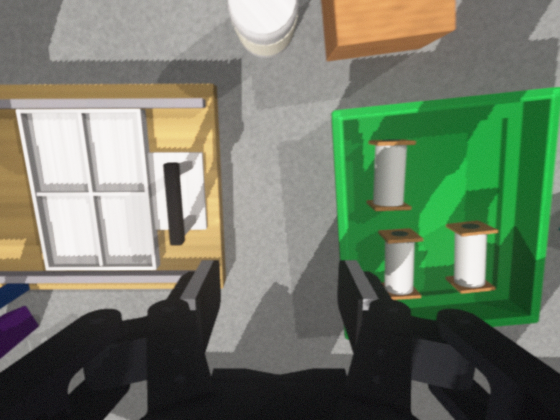

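The wrist view shows the tray wholly out, with rim corners at about (20,110), (143,110), (156,269) and (47,270) and the rib crossing at (92,193). The three rolls are in the bin at (390,175), (401,265) and (472,258).

```bash
python3 - <<'E'
from m import *
i,T=cam('wrist')
P=[ray(u,v,.048,i,T)[:2]*1000 for u,v in[(19,109),(143,109),(156,270),(46,271)]]
print(np.round(P,1),np.mean(P,0)); print(ray(92,193.5,.046,i,T)*1000)
rc=cv2.minAreaRect(np.float32(P)); print(rc)
E
```

```text
[[652.8 179.1]
 [656.2  34. ]
 [452.6  32.9]
 [447.8 178.6]] [552.37109513 106.17419225]
[553.50262754 106.57552574  46.        ]
((552.0014038085938, 106.33147430419922), (207.51564025878906, 145.7756805419922), 0.3161555826663971)
```

Request:
servo_tool:
  commands:
    - [0,0,1,2,-38,-20,0.3]
    - [0,0,1,4,-76,-50,0.3]
    - [0,0,1,6,-114,-85,0.3]
    - [0,0,1,7.5,-142.5,-115,0.3]
    - [0,0,1,7.5,-142.5,-155,0.3]
  force: 50

```text
clock: 5.87
tcp_pos: [0.585, -0.2719, 0.1886]
orientation: [3.138, 0.058, 0.002]
contact_force: [0.6, -1.1, 0.2]
grip_width: 0.0597
gripper_force: 0.0
```

Request:
servo_tool:
  commands:
    - [0,0,0,0,0,-40,0.3]
    - [0,0,0,0,0,-80,0.3]
    - [0,0,0,0,0,-120,0.3]
    - [0,0,0,0,0,-150,0.3]
    - [0,0,0,0,0,-160,0.3]

```text
clock: 6.28
tcp_pos: [0.5809, -0.2638, 0.023]
orientation: [-3.135, -0.067, 0.015]
contact_force: [-1.8, -0.1, -0.3]
grip_width: 0.0603
gripper_force: 0.0
```

Request:
servo_tool:
  commands:
    - [0,0,0,0,0,-8,0.3]
    - [0,0,0,0,0,-8,0.3]

```text
clock: 6.45
tcp_pos: [0.5847, -0.2664, 0.0204]
orientation: [-3.139, -0.065, 0.003]
contact_force: [-0.1, -0.3, -0.9]
grip_width: 0.0598
gripper_force: 0.0
```

Request:
servo_tool:
  commands:
    - [0,0,0,1,-5,-5,0.3]
    - [0,0,0,1,-5,-10,0.3]
    - [0,0,0,1,-5,-10,0.3]

```text
clock: 6.7
tcp_pos: [0.5866, -0.2738, 0.0123]
orientation: [3.14, 0.061, 0.002]
contact_force: [-1.0, -0.4, -0.3]
grip_width: 0.0595
gripper_force: 0.0
```

Request:
servo_tool:
  commands:
    - [0,0,0,0,1,-1,0.9]
    - [0,0,0,0,1,-1,0.9]
    - [0,0,0,0,1,-1,0.9]
    - [0,0,0,0,1,-1,0.9]
    - [0,0,0,0,1,-1,0.9]

```text
clock: 7.12
tcp_pos: [0.5867, -0.2721, 0.0115]
orientation: [3.14, 0.062, 0.002]
contact_force: [-2.1, 0.3, 5.4]
grip_width: 0.0368
gripper_force: 50.2
```

Request:
servo_tool:
  commands:
    - [0,0,0,0,0,20,0.9]
    - [0,0,0,0,0,50,0.9]
    - [0,0,0,0,0,85,0.9]
    - [0,0,0,0,0,120,0.9]
    - [0,0,0,0,0,140,0.9]

```text
clock: 7.53
tcp_pos: [0.5874, -0.2723, 0.1544]
orientation: [3.139, 0.062, 0.006]
contact_force: [1.0, -0.4, -0.4]
grip_width: 0.0364
gripper_force: 50.3
```

Request:
servo_tool:
  commands:
    - [0,0,0,1,25,15,0.9]
    - [0,0,0,2,60,30,0.9]
    - [0,0,0,4,98,40,0.9]
    - [0,0,-1,6,136,40,0.9]
    - [0,0,-1,7,174,40,0.9]

```text
clock: 7.95
tcp_pos: [0.5933, -0.0963, 0.1914]
orientation: [3.141, 0.033, 0.003]
contact_force: [0.8, 0.3, -1.3]
grip_width: 0.0367
gripper_force: 50.3
```

Request:
servo_tool:
  commands:
    - [0,0,0,1,38,0,0.9]
    - [0,0,0,2,76,0,0.9]
    - [0,0,0,4,114,0,0.9]
    - [0,0,0,6,152,0,0.9]
    - [0,0,0,7,185,0,0.9]

```text
clock: 8.37
tcp_pos: [0.5995, 0.09, 0.1905]
orientation: [-3.141, -0.037, 0.0]
contact_force: [1.0, 0.1, -0.7]
grip_width: 0.0367
gripper_force: 50.3
```

Request:
servo_tool:
  commands:
    - [0,0,0,0,25,0,0.9]
    - [0,0,0,0,48,0,0.9]
    - [0,0,0,0,55,0,0.9]
    - [0,0,0,0,55,0,0.9]

```text
clock: 8.7
tcp_pos: [0.5994, 0.1448, 0.1903]
orientation: [-3.14, -0.042, 0.001]
contact_force: [-0.0, 0.6, -1.5]
grip_width: 0.036
gripper_force: 50.4
```

Request:
servo_tool:
  commands:
    - [0,0,0,3,-2,-35,0.9]
    - [0,0,0,3,-2,-70,0.9]
    - [0,0,0,3,-2,-105,0.9]
    - [0,0,0,3,-2,-130,0.9]
    - [0,0,0,3,-2,-130,0.9]

```text
clock: 9.12
tcp_pos: [0.5994, 0.1357, 0.0549]
orientation: [3.137, 0.031, -0.015]
contact_force: [-1.2, 0.0, -1.7]
grip_width: 0.0364
gripper_force: 50.5
```

Request:
servo_tool:
  commands:
    - [0,0,0,0,0,-6,0.9]
    - [0,0,0,0,0,-11,0.9]
    - [0,0,0,0,0,-11,0.9]

```text
clock: 9.37
tcp_pos: [0.604, 0.1395, 0.0504]
orientation: [-3.141, -0.034, -0.002]
contact_force: [-0.4, -0.7, -0.8]
grip_width: 0.0369
gripper_force: 50.5
```

Request:
servo_tool:
  commands:
    - [0,0,0,-1.5,2,-2,0.9]
    - [0,0,0,-1.5,2,-2,0.9]
    - [0,0,0,-1.5,2,-2,0.45]
    - [0,0,0,-1.5,2,-2,0.4]
    - [0,0,0,-1.5,2,-2,0.4]

```text
clock: 9.78
tcp_pos: [0.6021, 0.1422, 0.0482]
orientation: [-3.141, -0.035, -0.002]
contact_force: [0.5, 0.2, 0.3]
grip_width: 0.0513
gripper_force: 0.0
```

Request:
servo_tool:
  commands:
    - [0,0,0,0,0,10,0.4]
    - [0,0,0,0,0,40,0.4]
    - [0,0,0,0,0,80,0.4]
    - [0,0,0,0,-20,115,0.4]
    - [0,0,0,-15,-55,150,0.4]

```text
clock: 10.2
tcp_pos: [0.5917, 0.0971, 0.1949]
orientation: [-3.138, -0.042, -0.008]
contact_force: [1.7, -0.5, 0.6]
grip_width: 0.0511
gripper_force: 0.0
```

Request:
servo_tool:
  commands:
    - [0,0,0,0,-40,30,0.3]
    - [0,0,0,0,-80,60,0.3]
    - [0,0,0,0,-120,90,0.3]
    - [0,0,0,0,-160,120,0.3]
    - [0,0,0,0,-190,130,0.3]

```text
clock: 10.62
tcp_pos: [0.5896, -0.077, 0.3138]
orientation: [-3.141, -0.037, -0.005]
contact_force: [0.6, 1.0, 0.3]
grip_width: 0.0602
gripper_force: 0.0
```

```bash
python3 look.py b wrist top
```

```text
10.6167 [ 0.5896 -0.077   0.3138] [-3.141 -0.037 -0.005] [ 0.3   0.3  -0.34  1.64  0.11  1.22 -1.62]
wrist rim 3328 [435.  157.7] z95 0.064 [array([ 614.2, -248.9]), array([139.5, 265.8]), np.float64(52.9)]
wrist roll 2251 [519.9 274. ] z95 0.051 [array([ 475.7, -395.3]), array([87.5, 46.7]), np.float64(8.1)]
wrist roll 2003 [445.3 281.1] z95 0.05 [array([ 463.6, -299. ]), array([87.2, 46.2]), np.float64(5.7)]
wrist trayrolls 3104 [ 84.2 169.8] z95 0.082 [array([602.2, 141.7]), array([86.3, 47. ]), np.float64(1.3)]
wrist rimtray 2956 [131.3 199. ] z95 0.049 [array([557.2, 105.7]), array([203.7, 147.1]), np.float64(1.3)]
top rim 1189 [344.6 218.5] z95 0.067 [array([ 529.7, -337. ]), array([299.1, 259.7]), np.float64(6.7)]
top roll 303 [358.8 233.4] z95 0.051 [array([ 476.3, -394.9]), array([85.3, 44.9]), np.float64(7.1)]
top roll 297 [329.7 237.5] z95 0.052 [array([ 463.7, -297.9]), array([84.5, 43.1]), np.float64(5.3)]
top trayrolls 319 [195.  196.1] z95 0.083 [array([602.2, 142.8]), array([86.2, 44.5]), np.float64(2.3)]
top rimtray 247 [202.  180.3] z95 0.052 [array([643. , 121.3]), array([218. ,  53.9]), np.float64(89.8)]
```

Request:
servo_tool:
  commands:
    - [0,0,1,-18,-35,-20,0.3]
    - [0,0,2,-36,-69,-45,0.3]
    - [0,0,3,-55,-103,-70,0.3]
    - [0,0,4,-74,-137,-95,0.3]
    - [0,0,4,-93,-171,-120,0.3]

```text
clock: 11.13
tcp_pos: [0.5041, -0.233, 0.2011]
orientation: [3.138, 0.147, 0.002]
contact_force: [-0.0, 0.3, -0.0]
grip_width: 0.0598
gripper_force: 0.0
```

Request:
servo_tool:
  commands:
    - [0,0,0,-17,-25,-15,0.3]
    - [0,0,0,-33,-50,-40,0.3]
    - [0,0,0,-33,-50,-80,0.3]
    - [0,0,0,-33,-50,-115,0.3]
    - [0,0,0,-33,-50,-130,0.3]

```text
clock: 11.55
tcp_pos: [0.4693, -0.2814, 0.0678]
orientation: [-3.136, -0.143, 0.007]
contact_force: [-0.1, 0.9, -0.2]
grip_width: 0.0594
gripper_force: 0.0
```

Request:
servo_tool:
  commands:
    - [0,0,0,0,0,-15,0.3]
    - [0,0,0,0,0,-30,0.3]
    - [0,0,0,0,0,-30,0.3]
    - [0,0,0,0,0,-30,0.3]

```text
clock: 11.88
tcp_pos: [0.4718, -0.2817, 0.0413]
orientation: [-3.137, -0.145, 0.001]
contact_force: [-0.2, 0.3, 1.1]
grip_width: 0.0596
gripper_force: 0.0
```

Request:
servo_tool:
  commands:
    - [0,0,0,0,0,20,0.3]
    - [0,0,0,-8,-16.5,20,0.3]
    - [0,0,0,-8,-16.5,20,0.3]

```text
clock: 12.13
tcp_pos: [0.4641, -0.3021, 0.0638]
orientation: [3.135, 0.14, 0.004]
contact_force: [0.2, -1.2, -1.1]
grip_width: 0.0597
gripper_force: 0.0
```

Request:
servo_tool:
  commands:
    - [0,0,0,0,0,-20,0.3]
    - [0,0,0,0,0,-40,0.3]
    - [0,0,0,0,0,-50,0.3]
    - [0,0,0,0,0,-50,0.3]

```text
clock: 12.47
tcp_pos: [0.4628, -0.2976, 0.0098]
orientation: [-3.136, -0.145, 0.005]
contact_force: [-0.3, 0.1, 0.2]
grip_width: 0.06
gripper_force: 0.0
```

Request:
servo_tool:
  commands:
    - [0,0,0,0,0,1,0.9]
    - [0,0,0,0,0,1,0.9]
    - [0,0,0,0,0,1,0.9]
    - [0,0,0,0,0,1,0.9]
    - [0,0,0,0,0,1,0.9]

```text
clock: 12.88
tcp_pos: [0.4649, -0.299, 0.0136]
orientation: [3.137, 0.145, 0.003]
contact_force: [-0.9, 1.8, 7.5]
grip_width: 0.0361
gripper_force: 50.4
```

Request:
servo_tool:
  commands:
    - [0,0,0,0,0,20,0.9]
    - [0,0,0,0,0,50,0.9]
    - [0,0,0,0,0,85,0.9]
    - [0,0,0,0,0,120,0.9]
    - [0,0,0,0,0,150,0.9]

```text
clock: 13.3
tcp_pos: [0.4641, -0.2989, 0.1649]
orientation: [3.137, 0.144, 0.002]
contact_force: [-0.4, -0.5, -2.1]
grip_width: 0.0366
gripper_force: 50.4
```

Request:
servo_tool:
  commands:
    - [0,0,-1,5,36,10,0.9]
    - [0,0,-2,10,72,20,0.9]
    - [0,0,-3,14,108,30,0.9]
    - [0,0,-4,18,144,30,0.9]
    - [0,0,-4,22,180,30,0.9]

```text
clock: 13.72
tcp_pos: [0.4862, -0.1173, 0.1935]
orientation: [3.141, 0.033, 0.003]
contact_force: [0.2, 0.4, -2.0]
grip_width: 0.0363
gripper_force: 50.5
```

Request:
servo_tool:
  commands:
    - [0,0,0,5,38,0,0.9]
    - [0,0,0,9,76,0,0.9]
    - [0,0,0,13,114,0,0.9]
    - [0,0,0,17,152,0,0.9]
    - [0,0,0,20,185,0,0.9]

```text
clock: 14.13
tcp_pos: [0.5058, 0.0689, 0.1928]
orientation: [-3.141, -0.037, -0.002]
contact_force: [0.2, -0.8, -1.8]
grip_width: 0.0365
gripper_force: 50.5
```

Request:
servo_tool:
  commands:
    - [0,0,0,0,35,0,0.9]
    - [0,0,0,0,60,0,0.9]
    - [0,0,0,0,73,0,0.9]
    - [0,0,0,0,73,0,0.9]
    - [0,0,0,0,73,0,0.9]

```text
clock: 14.55
tcp_pos: [0.5057, 0.1395, 0.1924]
orientation: [3.141, 0.037, 0.0]
contact_force: [0.4, 0.2, -1.6]
grip_width: 0.0363
gripper_force: 50.4
```

Request:
servo_tool:
  commands:
    - [0,0,0,0,1,-28,0.9]
    - [0,0,0,0,1,-56,0.9]
    - [0,0,0,0,1,-84,0.9]
    - [0,0,0,0,1,-112,0.9]
    - [0,0,0,0,1,-120,0.9]

```text
clock: 14.97
tcp_pos: [0.5037, 0.1369, 0.0688]
orientation: [3.138, 0.031, -0.009]
contact_force: [0.1, -0.9, -1.6]
grip_width: 0.0365
gripper_force: 50.4
```

Request:
servo_tool:
  commands:
    - [0,0,0,0,0,-10,0.9]
    - [0,0,0,0,0,-20,0.9]
    - [0,0,0,0,0,-22,0.9]
    - [0,0,0,0,0,-22,0.9]

```text
clock: 15.3
tcp_pos: [0.5063, 0.1401, 0.0506]
orientation: [3.141, 0.034, 0.001]
contact_force: [0.6, 0.1, -0.5]
grip_width: 0.0366
gripper_force: 50.4
```

Release, then go to a viewing pose.

Request:
servo_tool:
  commands:
    - [0,0,0,0,0.5,-2,0.9]
    - [0,0,0,0,0.5,-2,0.45]
    - [0,0,0,0,0.5,-2,0.4]
    - [0,0,0,0,0.5,-2,0.4]
    - [0,0,0,0,0.5,8,0.4]

```text
clock: 15.72
tcp_pos: [0.5051, 0.1404, 0.0577]
orientation: [3.141, 0.035, -0.003]
contact_force: [0.3, -0.3, -0.2]
grip_width: 0.051
gripper_force: 0.0
```

Request:
servo_tool:
  commands:
    - [0,0,0,0,0,25,0.4]
    - [0,0,0,0,0,60,0.4]
    - [0,0,0,0,0,95,0.4]
    - [0,0,0,20,-20,130,0.4]
    - [0,0,0,40,-50,160,0.4]

```text
clock: 16.13
tcp_pos: [0.5425, 0.099, 0.217]
orientation: [-3.139, -0.045, -0.005]
contact_force: [1.6, -0.4, 0.8]
grip_width: 0.0511
gripper_force: 0.0
```

Request:
servo_tool:
  commands:
    - [0,0,0,10,-40,20,0.3]
    - [0,0,0,20,-80,40,0.3]
    - [0,0,0,30,-120,60,0.3]
    - [0,0,0,30,-160,80,0.3]
    - [0,0,0,30,-180,95,0.3]

```text
clock: 16.55
tcp_pos: [0.5719, -0.0863, 0.3093]
orientation: [3.141, 0.034, 0.0]
contact_force: [0.9, 0.6, -0.9]
grip_width: 0.0599
gripper_force: 0.0
```

```bash
python3 look.py c wrist top
```

```text
16.55 [ 0.5719 -0.0863  0.3093] [3.141 0.034 0.   ] [ 0.34  0.28 -0.37  1.68  0.11  1.21 -1.6 ]
wrist rim 3639 [431.1 142. ] z95 0.064 [array([ 610.5, -247.5]), array([142.8, 273.6]), np.float64(53.9)]
wrist roll 2335 [517.9 261.1] z95 0.051 [array([ 475.6, -394.8]), array([87.9, 47.2]), np.float64(7.4)]
wrist trayrolls 3301 [ 71.1 153.1] z95 0.082 [array([602.2, 142.2]), array([86.9, 46.9]), np.float64(1.6)]
wrist trayrolls 2928 [ 83.2 238.2] z95 0.082 [array([505.9, 140.3]), array([87.5, 47.2]), np.float64(1.3)]
wrist trayrolls 61 [221.3 224.7] z95 0.088 [array([526.1, -22.6]), array([10.9,  4.8]), np.float64(27.9)]
wrist rimtray 2685 [135.5 177.9] z95 0.049 [array([556.9, 105. ]), array([203.6, 146.1]), np.float64(1.3)]
top rim 1179 [345.  218.8] z95 0.067 [array([ 529.4, -336.8]), array([298.5, 259.3]), np.float64(6.9)]
top roll 306 [358.8 233.4] z95 0.052 [array([ 476.4, -393.9]), array([85.7, 44.4]), np.float64(7.2)]
top trayrolls 331 [195.1 225.3] z95 0.084 [array([505.8, 141.5]), array([87. , 46.1]), np.float64(0.2)]
top trayrolls 319 [195. 196.] z95 0.083 [array([601.9, 142.8]), array([85.8, 46.4]), np.float64(0.7)]
top rimtray 161 [209.5 244.8] z95 0.052 [array([443.9, 105.6]), array([  8.1, 238.7]), np.float64(1.1)]
```

Request:
servo_tool:
  commands:
    - [0,0,1.5,-11,-36,-10,0.3]
    - [0,0,3,-22,-72,-20,0.3]
    - [0,0,4.5,-34,-108,-30,0.3]
    - [0,0,6,-45,-144,-40,0.3]
    - [0,0,6,-56,-180,-50,0.3]

```text
clock: 17.07
tcp_pos: [0.5156, -0.2648, 0.2583]
orientation: [3.135, 0.203, 0.001]
contact_force: [1.2, -0.0, 0.7]
grip_width: 0.06
gripper_force: 0.0
```

Request:
servo_tool:
  commands:
    - [0,0,0,-10,-32,-20,0.3]
    - [0,0,0,-20,-64,-40,0.3]
    - [0,0,0,-30,-96,-60,0.3]
    - [0,0,0,-40,-126,-80,0.3]
    - [0,0,0,-40,-128,-100,0.3]

```text
clock: 17.48
tcp_pos: [0.4724, -0.3991, 0.1575]
orientation: [3.132, 0.186, -0.002]
contact_force: [-0.3, -1.1, 0.1]
grip_width: 0.06
gripper_force: 0.0
```

Request:
servo_tool:
  commands:
    - [0,0,0,0,0,-30,0.3]
    - [0,0,0,0,0,-60,0.3]
    - [0,0,0,0,0,-80,0.3]
    - [0,0,0,0,0,-80,0.3]

```text
clock: 17.82
tcp_pos: [0.474, -0.3895, 0.074]
orientation: [-3.13, -0.2, 0.009]
contact_force: [-1.2, 0.0, -0.3]
grip_width: 0.0601
gripper_force: 0.0
```

Request:
servo_tool:
  commands:
    - [0,0,0,0,0,0,0.3]
    - [0,0,0,0,0,0,0.3]

```text
clock: 17.98
tcp_pos: [0.4775, -0.3922, 0.0796]
orientation: [3.134, 0.2, 0.003]
contact_force: [0.8, 0.4, 0.8]
grip_width: 0.0597
gripper_force: 0.0
```

Request:
servo_tool:
  commands:
    - [0,0,0,-1,-2,-25,0.3]
    - [0,0,0,-1,-2,-50,0.3]
    - [0,0,0,-1,-2,-68,0.3]
    - [0,0,0,-1,-2,-68,0.3]
    - [0,0,0,-1,-2,-68,0.3]

```text
clock: 18.4
tcp_pos: [0.476, -0.3942, 0.0111]
orientation: [3.135, 0.199, 0.001]
contact_force: [0.8, -0.8, 0.6]
grip_width: 0.0601
gripper_force: 0.0
```

Request:
servo_tool:
  commands:
    - [0,0,0,0,0,1,0.9]
    - [0,0,0,0,0,1,0.9]
    - [0,0,0,0,0,1,0.9]
    - [0,0,0,0,0,1,0.9]
    - [0,0,0,0,0,1,0.9]

```text
clock: 18.82
tcp_pos: [0.477, -0.395, 0.0136]
orientation: [3.133, 0.199, 0.005]
contact_force: [-1.1, 1.0, 6.0]
grip_width: 0.0364
gripper_force: 49.4
```

Request:
servo_tool:
  commands:
    - [0,0,0,0,0,20,0.9]
    - [0,0,0,0,0,50,0.9]
    - [0,0,0,0,0,85,0.9]
    - [0,0,0,0,0,120,0.9]
    - [0,0,0,0,0,150,0.9]

```text
clock: 19.23
tcp_pos: [0.476, -0.3943, 0.1648]
orientation: [3.133, 0.199, 0.004]
contact_force: [1.4, -0.3, -1.8]
grip_width: 0.0364
gripper_force: 50.5
```

Request:
servo_tool:
  commands:
    - [0,0,-1,3,36,10,0.9]
    - [0,0,-2,6,72,20,0.9]
    - [0,0,-3,9,108,30,0.9]
    - [0,0,-4.5,12,144,30,0.9]
    - [0,0,-6,14,180,30,0.9]

```text
clock: 19.65
tcp_pos: [0.4902, -0.2125, 0.1932]
orientation: [3.14, 0.033, 0.006]
contact_force: [0.9, -0.1, -0.9]
grip_width: 0.0365
gripper_force: 50.7
```

Request:
servo_tool:
  commands:
    - [0,0,0,3,38,0,0.9]
    - [0,0,0,6,76,0,0.9]
    - [0,0,0,9,114,0,0.9]
    - [0,0,0,12,152,0,0.9]
    - [0,0,0,14,185,0,0.9]

```text
clock: 20.07
tcp_pos: [0.5036, -0.0262, 0.1925]
orientation: [3.141, 0.037, 0.004]
contact_force: [0.8, -0.7, -1.3]
grip_width: 0.0366
gripper_force: 50.7
```

Request:
servo_tool:
  commands:
    - [0,0,0,2,35,0,0.9]
    - [0,0,0,3,70,0,0.9]
    - [0,0,0,3,95,0,0.9]
    - [0,0,0,3,95,0,0.9]
    - [0,0,0,3,95,0,0.9]

```text
clock: 20.48
tcp_pos: [0.5065, 0.0679, 0.1921]
orientation: [-3.141, -0.041, -0.003]
contact_force: [0.1, -0.7, -0.8]
grip_width: 0.0366
gripper_force: 50.6
```

Request:
servo_tool:
  commands:
    - [0,0,0,0,1,-28,0.9]
    - [0,0,0,0,1,-56,0.9]
    - [0,0,0,0,1,-84,0.9]
    - [0,0,0,0,1,-112,0.9]
    - [0,0,0,0,1,-120,0.9]

```text
clock: 20.9
tcp_pos: [0.5042, 0.0645, 0.068]
orientation: [3.139, 0.031, -0.008]
contact_force: [-0.6, -0.7, -1.4]
grip_width: 0.0362
gripper_force: 50.6
```

Request:
servo_tool:
  commands:
    - [0,0,0,0,0,-10,0.9]
    - [0,0,0,0,0,-20,0.9]
    - [0,0,0,0,0,-22,0.9]
    - [0,0,0,0,0,-22,0.9]

```text
clock: 21.23
tcp_pos: [0.5067, 0.0668, 0.0491]
orientation: [3.141, 0.034, 0.001]
contact_force: [-0.0, 0.2, -0.7]
grip_width: 0.0362
gripper_force: 50.6
```

Request:
servo_tool:
  commands:
    - [0,0,0,0,2.5,0,0.9]
    - [0,0,0,0,2.5,-1,0.45]
    - [0,0,0,0,2.5,-1,0.4]
    - [0,0,0,0,2.5,-1,0.4]
    - [0,0,0,0,2.5,8,0.4]

```text
clock: 21.65
tcp_pos: [0.5055, 0.0694, 0.0563]
orientation: [3.141, 0.035, -0.003]
contact_force: [-0.3, -0.6, -0.8]
grip_width: 0.051
gripper_force: 0.0
```

Request:
servo_tool:
  commands:
    - [0,0,0,0,0,25,0.4]
    - [0,0,0,0,0,60,0.4]
    - [0,0,0,0,0,95,0.4]
    - [0,0,0,20,-10,130,0.4]
    - [0,0,0,40,-20,160,0.4]

```text
clock: 22.07
tcp_pos: [0.5463, 0.0502, 0.2206]
orientation: [-3.141, -0.039, -0.003]
contact_force: [2.5, -0.5, -0.0]
grip_width: 0.0512
gripper_force: 0.0
```

Request:
servo_tool:
  commands:
    - [0,0,0,10,-20,20,0.5]
    - [0,0,0,20,-40,40,0.6]
    - [0,0,0,30,-60,60,0.6]
    - [0,0,0,30,-80,80,0.6]
    - [0,0,0,30,-80,80,0.6]

```text
clock: 22.48
tcp_pos: [0.5785, -0.0356, 0.3018]
orientation: [3.139, 0.025, 0.011]
contact_force: [1.0, 0.1, -0.5]
grip_width: 0.034
gripper_force: 0.0
```

```bash
python3 look.py d wrist top
```

```text
22.4833 [ 0.5785 -0.0356  0.3018] [3.139 0.025 0.011] [ 0.26  0.28 -0.38  1.69  0.11  1.18 -1.7 ]
wrist rim 3917 [454.  170.1] z95 0.064 [array([ 555.4, -272.4]), array([231.2, 142. ]), np.float64(6.6)]
wrist trayrolls 3256 [114.6 163.8] z95 0.082 [array([601.7, 141.7]), array([85.9, 46.4]), np.float64(1.2)]
wrist trayrolls 2918 [124.2 248.8] z95 0.082 [array([505.8, 141.5]), array([87.1, 47.2]), np.float64(0.8)]
wrist trayrolls 2681 [184.3 248.3] z95 0.082 [array([506.3,  70.9]), array([87.7, 45.4]), np.float64(1.5)]
wrist rimtray 2286 [136.3 104.4] z95 0.05 [array([664.8, 110. ]), array([  9.5, 279.9]), np.float64(0.9)]
top rim 1187 [344.8 218.4] z95 0.067 [array([ 530. , -336.8]), array([299.3, 260.1]), np.float64(6.8)]
top trayrolls 328 [195.  225.2] z95 0.083 [array([506. , 141.3]), array([86.4, 46.2]), np.float64(0.4)]
top trayrolls 321 [195. 196.] z95 0.084 [array([602.6, 142. ]), array([86.1, 45.7]), np.float64(1.6)]
top trayrolls 250 [215.  225.5] z95 0.083 [array([506. ,  75.2]), array([84.4, 37. ]), np.float64(1.3)]
top rimtray 171 [192.9 180.6] z95 0.051 [array([644.8, 159.5]), array([140.3,  50.5]), np.float64(89.8)]
```

View pics/d_wrist.png

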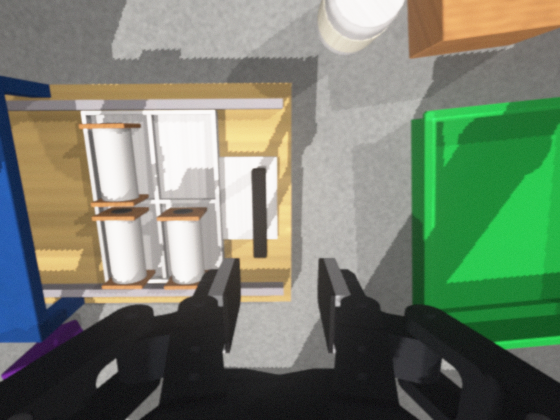

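All three rolls lie in their own compartments, at (115,160), (124,248) and (184,248). The bin is empty and the handle is at (260,212). Next I push the tray home.

Request:
servo_tool:
  commands:
    - [0,0,0,-7,6,-20,0.6]
    - [0,0,0,-14,12,-48,0.6]
    - [0,0,0,-21,17.5,-76,0.6]
    - [0,0,0,-21,17.5,-104,0.6]
    - [0,0,0,-21,17.5,-120,0.6]

```text
clock: 23.0
tcp_pos: [0.5521, -0.011, 0.1733]
orientation: [-3.141, -0.04, 0.008]
contact_force: [0.2, -0.4, -0.1]
grip_width: 0.034
gripper_force: 0.0
```

Request:
servo_tool:
  commands:
    - [0,0,0,0,0,0,0.6]
    - [0,0,0,0,0,0,0.6]

```text
clock: 23.17
tcp_pos: [0.5542, -0.0118, 0.176]
orientation: [-3.141, -0.038, 0.005]
contact_force: [-0.2, -0.6, 0.5]
grip_width: 0.0346
gripper_force: 0.0
```

Request:
servo_tool:
  commands:
    - [0,0,0,3,-6,-25,0.6]
    - [0,0,0,3,-6,-50,0.6]
    - [0,0,0,3,-6,-75,0.6]
    - [0,0,0,3,-6,-82,0.6]
    - [0,0,0,3,-6,-82,0.6]

```text
clock: 23.58
tcp_pos: [0.5577, -0.0185, 0.0943]
orientation: [-3.141, -0.036, 0.003]
contact_force: [-0.4, -0.7, -0.0]
grip_width: 0.0342
gripper_force: 0.0
```

Request:
servo_tool:
  commands:
    - [0,0,0,0,0,0,1]
    - [0,0,0,0,0,0,1]
    - [0,0,0,0,0,0,1]
    - [0,0,0,0,0,0,1]
  force: 60

```text
clock: 23.92
tcp_pos: [0.5598, -0.0183, 0.097]
orientation: [-3.141, -0.035, -0.006]
contact_force: [-1.5, 1.4, 6.9]
grip_width: 0.0122
gripper_force: 60.9
```

Request:
servo_tool:
  commands:
    - [0,0,0,-0.3,10,0,1]
    - [0,0,0,-0.7,27,0,1]
    - [0,0,0,-1,47,0,1]
    - [0,0,0,-1.4,67,0,1]
    - [0,0,0,-1.8,87,0,1]

```text
clock: 24.33
tcp_pos: [0.5585, 0.0642, 0.097]
orientation: [3.136, 0.028, 0.005]
contact_force: [-0.8, -10.3, 8.4]
grip_width: 0.0126
gripper_force: 61.3
```

Request:
servo_tool:
  commands:
    - [0,0,0,-0.4,20,0,1]
    - [0,0,0,-0.8,40,0,1]
    - [0,0,0,-1.2,56,0,1]
    - [0,0,0,-1.5,68,0,1]
    - [0,0,0,-1.6,76,0,1]

```text
clock: 24.75
tcp_pos: [0.5568, 0.1419, 0.097]
orientation: [3.138, 0.032, 0.005]
contact_force: [-0.2, -12.2, 11.1]
grip_width: 0.0126
gripper_force: 61.6
```

Request:
servo_tool:
  commands:
    - [0,0,0,0,5,0,1]
    - [0,0,0,0,10,0,1]
    - [0,0,0,0,12,0,1]
    - [0,0,0,0,12,0,1]

```text
clock: 25.08
tcp_pos: [0.557, 0.1524, 0.097]
orientation: [3.137, 0.031, 0.005]
contact_force: [0.2, -9.4, 10.2]
grip_width: 0.0122
gripper_force: 61.5
```

Request:
servo_tool:
  commands:
    - [0,0,0,0,4,0,1]
    - [0,0,0,0,7,0,1]
    - [0,0,0,0,9,0,1]
    - [0,0,0,0,9,0,1]

```text
clock: 25.42
tcp_pos: [0.5569, 0.1604, 0.097]
orientation: [3.136, 0.03, 0.004]
contact_force: [-1.9, -11.4, 11.2]
grip_width: 0.0128
gripper_force: 61.7
```

Request:
servo_tool:
  commands:
    - [0,0,0,0,2,0,1]
    - [0,0,0,0,4,0,1]
    - [0,0,0,0,4,0,1]

```text
clock: 25.67
tcp_pos: [0.5569, 0.1639, 0.097]
orientation: [3.135, 0.029, 0.004]
contact_force: [-1.3, -12.7, 12.3]
grip_width: 0.0129
gripper_force: 61.8
```

Request:
servo_tool:
  commands:
    - [0,0,0,0,1.5,1,1]
    - [0,0,0,0,3,1,1]
    - [0,0,0,0,3,1,1]

```text
clock: 25.92
tcp_pos: [0.5569, 0.1643, 0.097]
orientation: [3.132, 0.027, 0.002]
contact_force: [1.9, -16.2, 7.4]
grip_width: 0.0126
gripper_force: 61.2
```

Request:
servo_tool:
  commands:
    - [0,0,0,0,1.5,0,1]
    - [0,0,0,0,3,0,1]
    - [0,0,0,0,3,0,1]

```text
clock: 26.17
tcp_pos: [0.5569, 0.1644, 0.097]
orientation: [3.128, 0.024, 0.001]
contact_force: [-0.2, -23.0, 10.5]
grip_width: 0.0127
gripper_force: 61.8
```

Request:
servo_tool:
  commands:
    - [0,0,0,0,-4,0,1]
    - [0,0,0,0,-5,0,0.7]
    - [0,0,0,0,-5,0,0.6]
    - [0,0,0,0,-5,0,0.6]
    - [0,0,0,0,-5,0,0.5]

```text
clock: 26.58
tcp_pos: [0.555, 0.1711, 0.0963]
orientation: [-3.14, -0.037, -0.001]
contact_force: [-0.2, 0.4, 0.4]
grip_width: 0.0423
gripper_force: 0.0
```

Request:
servo_tool:
  commands:
    - [0,0,0,0,0,25,0.5]
    - [0,0,0,0,0,55,0.5]
    - [0,0,0,15,-10,95,0.5]
    - [0,0,0,30,-20,130,0.5]
    - [0,0,0,45,-30,165,0.4]

```text
clock: 27.0
tcp_pos: [0.6001, 0.1408, 0.2633]
orientation: [-3.141, -0.039, -0.001]
contact_force: [1.5, 0.7, -0.4]
grip_width: 0.0506
gripper_force: 0.0
```

Request:
servo_tool:
  commands:
    - [0,0,0,10,-10,30,0.3]
    - [0,0,0,15,-10,60,0.2]
    - [0,0,0,15,-10,60,0.15]
    - [0,0,0,15,-10,60,0.15]

```text
clock: 27.33
tcp_pos: [0.6159, 0.1312, 0.323]
orientation: [-3.14, -0.036, -0.006]
contact_force: [-0.8, -0.4, -0.4]
grip_width: 0.0726
gripper_force: 0.0
```

```bash
python3 bay.py e; python3 - <<'E'
from m import *
p,d,i,T=grab('wrist'); X=cloud(d,i,T); z=X[...,2]
m=(z<.018)&(d>0)&(X[...,0]>.51)&(X[...,0]<.6)&(X[...,1]>.07)&(X[...,1]<.17)
L,l,c=biggest(m)
for a,j in L[:2]: Q=X[l==j]; print('pocket',a,c[j],rect(Q),np.median(Q[:,2]))
m=(z>.1)&(z<.122)&(d>0)&(X[...,1]>.1)&(X[...,1]<.205)&(X[...,0]>.48)&(X[...,0]<.64)
L,l,c=biggest(m)
for a,j in L[:2]: Q=X[l==j]; print('bar',a,c[j],rect(Q),np.median(Q[:,2]))
cv2.imwrite('pics/e2.png',p)
E
```

```text
27.3333 [0.6159 0.1312 0.323 ] [-3.14  -0.036 -0.006] [-0.02  0.36 -0.39  1.54  0.14  1.27 -1.97]
shelf 21208 [119.9 213.6] [[0.428, 0.2171, 0.1107], [0.6822, 0.3908, 0.12]] [array([549. , 305.8]), array([267.8, 176.2]), np.float64(1.2)]
stop top 1571 [107.2 278.5] [[0.5389, 0.2409, 0.2104], [0.5848, 0.2871, 0.2197]] [array([560.5, 265. ]), array([39.1, 40.4]), np.float64(64.3)]
deck 27056 [322.1 206.5] [[0.4477, -0.0488, 0.0284], [0.6882, 0.2124, 0.0324]] [array([567.2,  91.3]), array([243. , 286.8]), np.float64(1.3)]
yellow 1200 [ 32.8 172.5] [[0.6029, 0.3234, 0.1514], [0.6738, 0.3765, 0.1648]] [array([638.5, 350.4]), array([51. , 70.5]), np.float64(85.2)]
pocket 1071 [285.68067227 224.07563025] ((550.765869140625, 120.02178955078125), (42.98146057128906, 45.925331115722656), 1.2395719289779663) 0.0025868394655674254
bar 1141 [246.38387379 241.04907975] ((557.6880493164062, 164.2671661376953), (89.22964477539062, 14.070832252502441), 1.1891863346099854) 0.11618696836322268
```

View pics/e2.png

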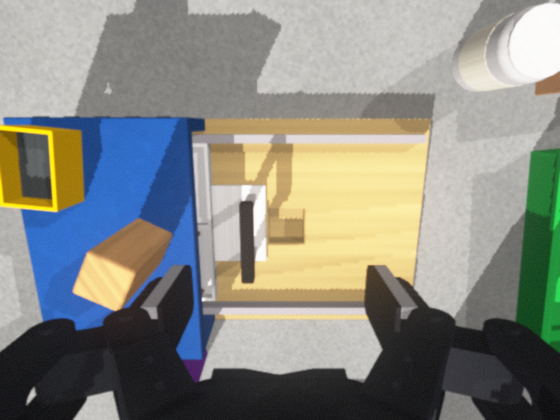

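The pocket is at (286,224), clear of the tray. The handle bar is at (246,241), with the tray home. The stop is at (107,278). Next I pick the stop, turning +63°.

Request:
servo_tool:
  commands:
    - [0,0,7,-6,15,0,0.15]
    - [0,0,14,-12,30,0,0.15]
    - [0,0,21,-18,45,0,0.15]
    - [0,0,28,-24,60,0,0.15]
    - [0,0,35,-30,75,0,0.15]

```text
clock: 27.85
tcp_pos: [0.5834, 0.2059, 0.319]
orientation: [2.982, 0.989, -0.005]
contact_force: [-0.1, 0.3, 1.4]
grip_width: 0.0726
gripper_force: 0.0
```

Request:
servo_tool:
  commands:
    - [0,0,7,-6,15,0,0.15]
    - [0,0,14,-12,30,0,0.15]
    - [0,0,21,-18,45,0,0.15]
    - [0,0,28,-25,58,0,0.15]
    - [0,0,28,-25,58,0,0.15]

```text
clock: 28.27
tcp_pos: [0.5567, 0.2668, 0.3193]
orientation: [-2.649, -1.684, 0.004]
contact_force: [-1.0, 1.6, 0.8]
grip_width: 0.0724
gripper_force: 0.0
```

Request:
servo_tool:
  commands:
    - [0,0,0,0,0,-15,0.15]
    - [0,0,0,0,0,-35,0.15]
    - [0,0,0,0,0,-50,0.15]
    - [0,0,0,0,0,-50,0.15]

```text
clock: 28.6
tcp_pos: [0.5583, 0.2607, 0.2663]
orientation: [2.663, 1.666, -0.012]
contact_force: [-0.8, 0.5, -0.3]
grip_width: 0.0728
gripper_force: 0.0
```

Request:
servo_tool:
  commands:
    - [0,0,0,2,4,0,0.15]
    - [0,0,0,2,4,-22,0.15]
    - [0,0,0,2,4,-45,0.15]
    - [0,0,0,2,4,-70,0.15]
    - [0,0,0,2,4,-86,0.15]

```text
clock: 29.02
tcp_pos: [0.562, 0.2669, 0.1838]
orientation: [2.662, 1.669, -0.001]
contact_force: [-0.4, -0.2, 0.1]
grip_width: 0.0725
gripper_force: 0.0
```

Request:
servo_tool:
  commands:
    - [0,0,0,0,0,0,0.15]
    - [0,0,0,0,0,0,0.15]

```text
clock: 29.18
tcp_pos: [0.5622, 0.2673, 0.1853]
orientation: [-2.661, -1.67, 0.0]
contact_force: [-0.2, -0.1, 1.4]
grip_width: 0.0727
gripper_force: 0.0
```

Adjust slightly, then grip and lift.

Request:
servo_tool:
  commands:
    - [0,0,0,-1.5,-2.5,-5,0.15]
    - [0,0,0,-1.5,-2.5,-5,0.5]
    - [0,0,0,-1.5,-2.5,-5,0.9]
    - [0,0,0,-1.5,-2.5,-5,0.9]
    - [0,0,0,-1.5,-2.5,-5,0.9]
  force: 60

```text
clock: 29.6
tcp_pos: [0.5609, 0.2648, 0.181]
orientation: [2.66, 1.671, 0.002]
contact_force: [-0.3, -0.0, 4.4]
grip_width: 0.0394
gripper_force: 60.1
```

Request:
servo_tool:
  commands:
    - [0,0,0,0,0,0,0.9]
    - [0,0,0,0,0,0,0.9]

```text
clock: 29.77
tcp_pos: [0.5609, 0.2648, 0.1809]
orientation: [2.66, 1.671, 0.002]
contact_force: [-0.8, -1.2, 5.4]
grip_width: 0.039
gripper_force: 60.4
```

Request:
servo_tool:
  commands:
    - [0,0,0,0,0,8,0.9]
    - [0,0,0,0,0,25,0.9]
    - [0,0,0,0,0,45,0.9]
    - [0,0,0,0,0,55,0.9]
    - [0,0,0,0,0,55,0.9]

```text
clock: 30.18
tcp_pos: [0.5616, 0.2655, 0.2376]
orientation: [2.66, 1.671, 0.007]
contact_force: [0.5, 0.7, -0.9]
grip_width: 0.0394
gripper_force: 60.4
```

Request:
servo_tool:
  commands:
    - [0,0,5,-1,-25,0,0.9]
    - [0,0,11,-3,-55,0,0.9]
    - [0,0,17,-5,-85,0,0.9]
    - [0,0,22,-7,-115,0,0.9]
    - [0,0,27,-8.5,-140,0,0.9]

```text
clock: 30.6
tcp_pos: [0.5512, 0.1218, 0.2335]
orientation: [-2.193, -2.249, 0.003]
contact_force: [-0.2, -0.9, -0.9]
grip_width: 0.0395
gripper_force: 60.4
```

Request:
servo_tool:
  commands:
    - [0,0,0,0,-5,0,0.9]
    - [0,0,0,0,-5,0,0.9]
    - [0,0,0,0,-5,0,0.9]

```text
clock: 30.85
tcp_pos: [0.5517, 0.12, 0.2343]
orientation: [-2.198, -2.244, 0.0]
contact_force: [-0.5, 1.4, -1.2]
grip_width: 0.0396
gripper_force: 60.4
```

```bash
python3 - <<'E'
from m import *
o=r.get_obs(); print(o['tcp_pos'].round(4),o['orientation'].round(3),np.degrees(2*np.arctan2(o['orientation'][1],o['orientation'][0])),o['grip_width'],o['joints'].round(2))
for n in('side','top','wrist'):
    p,d,i,T=grab(n); X=cloud(d,i,T); cv2.imwrite(f'pics/f_{n}.png',p); z=X[...,2]; hsv=cv2.cvtColor(p,cv2.COLOR_BGR2HSV).astype(int); H,S=hsv[...,0],hsv[...,1]
    m=(H>5)&(H<25)&(S>50)&(z>.15)&(z<.3)&(abs(X[...,0]-.553)<.1)&(abs(X[...,1]-.12)<.1)&(d>0)
    L,l,c=biggest(m)
    for a,j in L[:2]:
        Q=X[l==j]; print(n,a,c[j].round(0),np.percentile(Q,[2,50,98],axis=0).round(4).tolist())
    m=(z<.018)&(d>0)&(X[...,0]>.51)&(X[...,0]<.6)&(X[...,1]>.08)&(X[...,1]<.16)
    L,l,c=biggest(m)
    for a,j in L[:1]: Q=X[l==j]; print(n,'pocket',a,c[j],rect(Q))
E
```

```text
[0.5517 0.12   0.2343] [-2.198 -2.244  0.   ] -268.80719441902755 0.03955215971746037 [ 0.24  0.38 -0.71  1.78  0.28  1.08 -0.55]
side 462 [245. 227.] [[0.5294, 0.1085, 0.1775], [0.5476, 0.1391, 0.2374], [0.5706, 0.1448, 0.2753]]
side 3 [233. 215.] [[0.5811, 0.1271, 0.2588], [0.5839, 0.131, 0.2687], [0.5866, 0.1351, 0.2787]]
side pocket 34 [244.97058824 267.64705882] ((564.4102172851562, 122.16661071777344), (26.65873908996582, 17.9282283782959), 4.654167175292969)
top 2 [202. 202.] [[0.5668, 0.1018, 0.1766], [0.5681, 0.102, 0.1778], [0.5694, 0.1022, 0.179]]
top 1 [193. 182.] [[0.6066, 0.1106, 0.291], [0.6066, 0.1106, 0.291], [0.6066, 0.1106, 0.291]]
top pocket 34 [207.85294118 209.5       ] ((564.0160522460938, 104.40962219238281), (38.481693267822266, 14.072595596313477), 29.943876266479492)
wrist 19919 [280. 293.] [[0.527, 0.1048, 0.1904], [0.5522, 0.1324, 0.2719], [0.5804, 0.1421, 0.2869]]
wrist 26 [166. 312.] [[0.5141, 0.127, 0.2773], [0.516, 0.1279, 0.2796], [0.5195, 0.1328, 0.2858]]
wrist pocket 1444 [279.4598338  185.98961219] ((552.8634643554688, 121.4632568359375), (46.2242431640625, 36.13608932495117), 1.2671353816986084)
```

View pics/f_side.png

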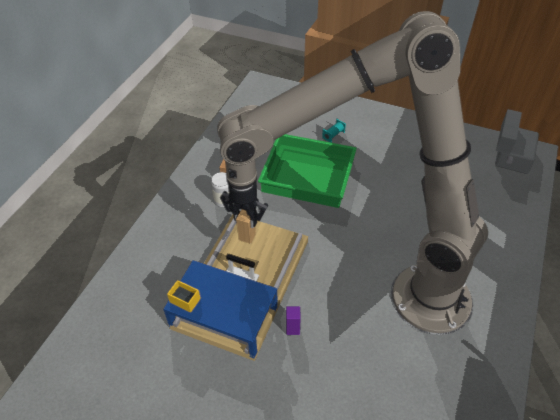

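The block hangs upright over the pocket, at (245,227) in the side view. The pocket centre is at about (552.9, 120.0), so I lower it there.

Request:
servo_tool:
  commands:
    - [0,0,0,1,0,-25,0.9]
    - [0,0,0,1,0,-50,0.9]
    - [0,0,0,1,0,-75,0.9]
    - [0,0,0,1,0,-100,0.9]
    - [0,0,0,1,0,-125,0.9]

```text
clock: 31.42
tcp_pos: [0.5528, 0.1212, 0.1088]
orientation: [-2.195, -2.248, -0.001]
contact_force: [1.0, -1.2, -1.1]
grip_width: 0.0392
gripper_force: 60.5
```

Request:
servo_tool:
  commands:
    - [0,0,0,0,0,-5,0.9]
    - [0,0,0,0,0,-5,0.9]
    - [0,0,0,0,0,-5,0.9]

```text
clock: 31.67
tcp_pos: [0.5534, 0.1208, 0.1057]
orientation: [-2.195, -2.247, -0.002]
contact_force: [0.4, -0.5, -0.9]
grip_width: 0.0392
gripper_force: 60.5
```

Request:
servo_tool:
  commands:
    - [0,0,0,-0.5,-0.5,-6,0.9]
    - [0,0,0,-0.5,-0.5,-12,0.9]
    - [0,0,0,-0.5,-0.5,-17,0.9]
    - [0,0,0,-0.5,-0.5,-20,0.9]

```text
clock: 32.0
tcp_pos: [0.5524, 0.1188, 0.0846]
orientation: [2.197, 2.246, 0.0]
contact_force: [0.2, 0.3, -1.3]
grip_width: 0.0394
gripper_force: 60.5
```

Request:
servo_tool:
  commands:
    - [0,0,0,0,0,-5,0.9]
    - [0,0,0,0,0,-10,0.9]
    - [0,0,0,0,0,-15,0.9]
    - [0,0,0,0,0,-18,0.9]
    - [0,0,0,0,0,-18,0.9]

```text
clock: 32.42
tcp_pos: [0.5519, 0.1189, 0.0659]
orientation: [-2.196, -2.246, 0.002]
contact_force: [-0.4, -0.4, -1.1]
grip_width: 0.0394
gripper_force: 60.5
```

Release and withdraw straight up.

Request:
servo_tool:
  commands:
    - [0,0,0,0,0,-1,0.9]
    - [0,0,0,0,0,-1,0.5]
    - [0,0,0,0,0,-1,0.3]
    - [0,0,0,0,0,-1,0.3]
    - [0,0,0,0,0,-1,0.3]

```text
clock: 32.83
tcp_pos: [0.5527, 0.1191, 0.0661]
orientation: [2.196, 2.246, 0.001]
contact_force: [-0.2, -0.4, -0.1]
grip_width: 0.0602
gripper_force: 0.0
```

Request:
servo_tool:
  commands:
    - [0,0,0,0,0,15,0.3]
    - [0,0,0,0,0,40,0.3]
    - [0,0,0,0,0,75,0.3]
    - [0,0,0,0,0,110,0.3]
    - [0,0,0,0,0,145,0.3]

```text
clock: 33.25
tcp_pos: [0.552, 0.1191, 0.2124]
orientation: [-2.196, -2.246, 0.0]
contact_force: [1.8, 1.1, -0.1]
grip_width: 0.0598
gripper_force: 0.0
```

Request:
servo_tool:
  commands:
    - [0,0,0,0,-35,30,0.3]
    - [0,0,0,0,-70,60,0.3]
    - [0,0,0,0,-105,90,0.3]
    - [0,0,0,0,-140,110,0.3]
    - [0,0,0,0,-150,110,0.3]

```text
clock: 33.67
tcp_pos: [0.5538, -0.0351, 0.325]
orientation: [2.197, 2.237, 0.004]
contact_force: [0.7, -1.2, -0.1]
grip_width: 0.0595
gripper_force: 0.0
```

```bash
python3 - <<'E'
from m import *
o=r.get_obs(); print(o['clock'],o['tcp_pos'].round(4))
for n in('side','top','wrist'):
    p,d,i,T=grab(n); X=cloud(d,i,T); cv2.imwrite(f'pics/g_{n}.png',p); z=X[...,2]; hsv=cv2.cvtColor(p,cv2.COLOR_BGR2HSV).astype(int); H,S,V=hsv[...,0],hsv[...,1],hsv[...,2]
    for k,m in {'stop':(H>5)&(H<25)&(S>50)&(z>.09)&(z<.12)&(abs(X[...,0]-.553)<.08)&(abs(X[...,1]-.12)<.08)&(d>0),
      'bar':(S<60)&(z>.1)&(z<.122)&(d>0)&(X[...,1]>.1)&(X[...,1]<.205)&(X[...,0]>.48)&(X[...,0]<.64)}.items():
        L,l,c=biggest(m)
        for a,j in L[:1]:
            Q=X[l==j]; print(n,k,a,c[j].round(0),np.median(Q[:,2]).round(4),rect(Q))
E
```

```text
33.6667 [ 0.5538 -0.0351  0.325 ]
side stop 197 [248. 253.] 0.1018 ((541.9227294921875, 135.74172973632812), (58.86885070800781, 69.48590850830078), 0.48198607563972473)
side bar 132 [240. 260.] 0.1139 ((555.4628295898438, 169.07037353515625), (18.36989402770996, 86.15339660644531), 89.27385711669922)
top stop 155 [201. 210.] 0.1015 ((552.2919311523438, 118.410400390625), (36.459205627441406, 38.99515151977539), 89.90513610839844)
top bar 129 [186. 209.] 0.1151 ((556.2496948242188, 164.2514190673828), (86.90509033203125, 15.000329971313477), 2.1088733673095703)
wrist stop 2025 [278.  26.] 0.1022 ((551.6422729492188, 118.41929626464844), (39.560516357421875, 39.59770965576172), 0.9589958786964417)
wrist bar 1 [298.   3.] 0.1009 ((570.3070678710938, 137.3549041748047), (0.0, 0.0), 0.0)
```

View pics/g_wrist.png

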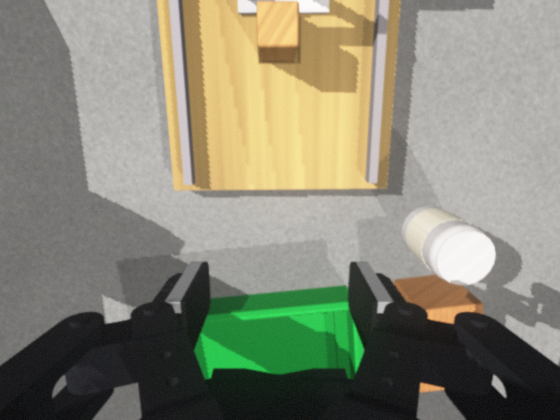

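The stop stands in the pocket at (278,26), upright with its top at 102 mm. The bar is still at the home position and nothing is touched, so I hand in.

```bash
python3 -c "
from bench import r
print(r.hand_in())"
```

```text
the job is handed in; nothing more can be done
None
```

The job is handed in, though `hand_in` returned no verdict: all three rolls lay flat in their own tray compartments before I pushed the tray home, and I could not see them again under the shelf; the tray is home against the back stop, and the stop stands upright in the pocket.

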